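# Clear the pad, draw the electrotype seal and tilt it up over it

## Task

First put the two wooden packing chocks that were left on the black rubber pad into the blue bin. Then draw the round bronze seal up out of its clear stand and, without putting it down anywhere, hold it about 20 cm above the middle of the cleared pad, tilted halfway from upright to lying flat so that its relief face looks up at a slant (about 45 degrees). Finish still holding it there, and leave the crate, the bar clamp and the crucible where they are.

Things in the scene. Friction and masses are not known exactly. Their poses are not given: they have to be found in the camera images.
- pad: black rubber pad fixed flat on the steel shelf, 160 (its x) by 200 (its y) mm, 4 mm thick; origin at the centre of its underside, z up
- chock_a: pale wooden packing chock, a block 45 (its x) by 26 (its y) by 24 mm high, about 20 g, lying loose on the pad, at any yaw, near the pad's +y end, at least 90 mm in the pad's y from the other chock (centre to centre); origin at the centre of its underside
- chock_b: the second pale wooden chock, same as the first: 45 (its x) by 26 (its y) by 24 mm high, lying loose on the pad near its -y end; origin at the centre of its underside
- bin: blue open-topped plastic bin fixed to the shelf, 150 by 150 mm outside, 60 mm high, walls and floor 5 mm; origin at the centre of its underside; stands to the left or the right of the pad, the stand being on the other side
- stand: clear acrylic stand fixed to the shelf: foot plate 100 (its x) by 110 (its y) by 10 mm; on it an open-topped pocket, walls 6 mm thick, top 38 mm and inner floor 10 mm above the shelf, inside 13 mm (x) by 71 mm (y); origin at the centre of the foot underside, z up
- seal: pale bronze disc, 70 mm diameter, 10 mm thick, 160-280 g, standing loose on edge in the pocket, 42 mm of it showing, top edge 80 mm above the shelf. Origin at the disc centre (45 mm above the shelf at the start). x = disc axis, out of the relief face (rings, tower, two stars; back plain), which starts level (0.1 rad), looking away from the robot within 0.55 rad of world +x; z to the upper edge
- crate: small grey crate with its lid toggled shut, 210 by 160 mm, 106 mm high, loose; leave alone; origin at the centre of its underside
- clamp: aluminium bar clamp lying on the shelf beyond the pad, bar 260 mm long along its y, jaws reaching 66 mm towards its -x, 24 mm high, loose; leave alone; origin under the middle of the bar
- crucible: white ceramic crucible, 60 mm across the rim, 48 mm high, loose; leave alone; origin at the centre of its underside
Not all that is in view belongs to the job. What is shaped like the chock_b but grey or turquoise is not meant.

How it is judged:
On the way, in this order (a step that is already met when the one before it is completed fails the run):
1. both chocks lie released in the bin (x of chock_a in the frame of bin between -0.07 and 0.07 m and y of chock_a in the frame of bin between -0.07 and 0.07 m and z of each of chock_a, chock_b in the frame of bin below 0.055 m and linear speed of each of chock_a, chock_b below 0.05 m/s and contact force between the fingers and chock_a below 0.1 N and x of chock_b in the frame of bin between -0.07 and 0.07 m and y of chock_b in the frame of bin between -0.07 and 0.07 m and contact force between the fingers and chock_b below 0.1 N), for 0.2 s.
2. the seal, held by the fingers, is drawn up clear of the stand (z of seal in the frame of stand above 0.085 m and contact force between the fingers and seal above 1 N), for 0.1 s.
At the end, for the whole second after the job is handed in: Chocks released and at rest in the bin; seal still, held only by the fingers, centre 130-290 mm above the shelf and within 80 mm level distance of the pad centre, relief face up with its axis 29 to 61 degrees from vertical; crate, clamp and crucible moved under 20 mm (all of step 1 and height (world z) of seal between 0.13 and 0.29 m and horizontal distance between seal and pad below 0.08 m and angle between seal's own x axis and vertical between 0.5 and 1.07 rad and contact force between the fingers and seal above 1 N and contact force between seal and stand below 0.1 N and linear speed of seal below 0.04 m/s and angular speed of seal below 0.3 rad/s and distance of each of crate, clamp, crucible from where it was at the start of the episode below 0.02 m); the arm keeps its last pose, push and grip.
It fails at once if the crate is disturbed (moved over 20 mm) (distance of crate from where it was at the start of the episode above 0.02 m).
It fails at once if the clamp is disturbed (moved over 20 mm) (distance of clamp from where it was at the start of the episode above 0.02 m).
It fails at once if the crucible is disturbed (moved over 20 mm) (distance of crucible from where it was at the start of the episode above 0.02 m).
It fails at once if the seal is dropped or put down outside the stand (height (world z) of seal below 0.043 m and horizontal distance between seal and stand above 0.05 m).
It also fails if it takes over 64 s, if anything falls off the work surface, if the arm or the gripper's body presses on something with over 40 N, if the wrist force passes 120 N, or if a joint passes its speed limit or range.

## Robot

A 6-joint arm with a two-finger parallel gripper is mounted at the origin on the work surface. World frame = base frame: x ahead of the robot, y to its left, z up, the work surface at z = 0. Lengths are in m, angles in rad, forces in N, time in s.
With the tool pointing down it reaches from about 0.25 to 0.85 m from the base axis. Payload 12.5 kg.
Tool frame: the origin (TCP) lies on the centre line of the jaws, within the pads' length; the fingertips stand 14 mm ahead of it and the grasp point (between the pads) lies 5 mm behind it; z points along the fingers, y is the line along which they close (so a half turn about z gives the same grasp; the last joint's range is limited). The gripper opens to 93 mm and grips with 3 to 60 N. Pads are 15 mm wide; open, the fingers measure 128 mm over their backs; the gripper's body (75 mm by 188 mm) begins 65 mm behind the grasp point.
Start: joints at [1.114, 0.351, 1.652, -0, 1.139, -0.085], TCP at [0.2, 0.512, 0.198] pointing down, gripper open.
Joint ranges: [-2.75, 2.75], [-0.79, 2.1], [0.01, 2.65], [-1.57, 4.71], [0.07, 3.14], [-2.87, 2.87]. Speed limits (rad/s): [2.22, 2.22, 2.79, 3.14, 3.14, 3.14].

## Interface

Orientations are given as a rotation vector (axis times angle).
In Python, from cell import manip gives the robot as it stands.
- The arm moves only by the tool arm_command, never from a script. Its argument "series" is text: rows parted by semicolons, each of 6 numbers parted by spaces: the shift along the world's x, y, z scaled (see below), then the turn, a rotation vector about the world's x, y, z scaled (see below). In form: dx dy dz ax ay az; .... A call has 1 to 12 rows; each row is the pose to reach, as a shift and turn from the pose commanded when the call began; what a row does not reach only later rows make up. The controller multiplies each number of a shift by 25 cm and each number of a turn by 2 rad. A row lasts 1/8 s, in which the tool goes at most 62.5 mm and 10.7 degrees, less where a joint would pass 70% of its speed; a pose out of reach is approached as far as the arm can. A call with a number of a shift or a turn outside -1 to 1 is refused whole. A call with a gripper value outside its range is refused whole. "claw" is the opening, from -1 (shut) to 1 (fully open), so that 0 is half open, set as the call begins (left out, the last holds). The fingers move at their own pace and stop on an object; the grip force is fixed at half the most. Time passes only in rows, so rows that repeat a pose let the fingers close. It gives the time, the measured TCP pose, the force, the opening and the grip force at its end, in the units of the state.
- manip.read_state(): the state, without advancing time (a new reading comes with each control period).
- manip.snapshot(name): name is "side" or "top" or "wrist"; returns a dict with "img" (384x512x3 uint8, red, green, blue), "intrinsics" (3x3 intrinsics, pixels), "T" (4x4, takes a point from camera to world coordinates). Camera axes: x right, y up, looking along -z (the intrinsics and any distortion apply to the point x, -y, -z); pixel columns grow to the right and rows downward; lengths in m; the calibration is good to about 2 mm. A picture is of the moment at which its call begins. There is no depth.
- manip.job_done(): hands the job in; it is judged then, once.
The state is a dict: "time_s": time; "qpos": joint angles; "joint_vel": joint speeds; "joint_torque": joint torques, N m; "position": TCP position; "eef_rot": TCP orientation; "ft_force": force on the tool from outside, world axes, zero at the start; "wrist_torque": the same for the moment, N m; "gripper_width": finger opening in m; "grip_force": force on a finger pad.
Only numpy, scipy, OpenCV 4.12 (cv2) and the standard library are available. Lean on these libraries where they do the work, as an engineer would, in place of code of your own. Each camera call takes 0.05 s, during which the arm holds its last target. There are 200 camera calls.

## Working session

There is one attempt and no reset: what is moved stays moved. The work goes in short steps, Python scripts to look and compute and a tool call to move; the robot and the scene stay as the last step left them, time stands still between calls to the robot, and variables do not carry over. Pictures are saved under pics/ and viewed, at most 10 in all, crops included, and the job is handed in when it is done.

Besides the shell and the picture viewer there is one more tool, called after "Call:" as a command line: name --argument value ..., lists and objects as JSON in quotes. arm_command: Moves the arm, as the interface text tells. Its arguments: {"type":"object","properties":{"series":{"type":"string"},"claw":{"type":"number"}},"required":["series"]}

```bash
mkdir -p pics; cat > h.py <<'E'
import numpy as np, cv2
from cell import manip
def snap(n,f,crop=None,scale=1):
    s=manip.snapshot(n); np.savez('pics/'+f+'.npz',**{k:s[k] for k in('img','intrinsics','T')})
    im=s['img'][:,:,::-1]
    if crop: c0,r0,c1,r1=crop; im=im[r0:r1,c0:c1]
    cv2.imwrite('pics/'+f+'.png',cv2.resize(im,None,fx=scale,fy=scale,interpolation=cv2.INTER_CUBIC)); return s
def ray(s,u,v,z):
    K=s['intrinsics'];T=s['T'];d=np.linalg.inv(K)@[u,v,1];d=T[:3,:3]@(d*[1,-1,-1]);o=T[:3,3]
    return o+d*(z-o[2])/d[2]
def load(f): return dict(np.load('pics/'+f+'.npz'))
def proj(s,p):
    T=s['T'];q=T[:3,:3].T@(np.array(p)-T[:3,3]);q=s['intrinsics']@(q*[1,-1,-1]);return q[:2]/q[2]
E
python3 - <<'E'
from h import *
a=snap('top','top0',None,1.5);b=snap('side','side0',None,1.5)
for s in(a,b):print(s['T'].round(3).tolist(),s['intrinsics'].round(1).tolist(),[k for k in s])
print(manip.read_state())
E
```

```text
[[-0.009, 0.999, -0.05, 0.483], [-1.0, -0.01, -0.015, -0.136], [-0.016, 0.05, 0.999, 1.487], [0.0, 0.0, 0.0, 1.0]] [[482.3, 0.0, 247.1], [0.0, 482.3, 198.0], [0.0, 0.0, 1.0]] ['img', 'intrinsics', 'T']
[[-0.994, 0.08, -0.074, 0.472], [-0.108, -0.609, 0.786, 0.623], [0.018, 0.789, 0.614, 0.646], [0.0, 0.0, 0.0, 1.0]] [[386.4, 0.0, 257.0], [0.0, 386.4, 190.5], [0.0, 0.0, 1.0]] ['img', 'intrinsics', 'T']
{'time_s': 0.1, 'qpos': array([ 1.11439541e+00,  3.51188027e-01,  1.65234604e+00,  1.59456903e-05,
        1.13906492e+00, -8.46034459e-02]), 'joint_vel': array([ 0.0004141 , -0.00140605, -0.00127194,  0.00056217, -0.00270107,
       -0.00085363]), 'joint_torque': array([-4.11230221e-04, -4.98027313e+01, -2.85702038e+01,  7.00082118e-02,
        2.39799265e-02, -4.60560997e-06]), 'position': array([0.19964439, 0.512148  , 0.1977575 ]), 'eef_rot': array([-5.80618080e-01, -3.08718441e+00,  1.51705575e-03]), 'ft_force': array([-0.26789224,  0.79721511, -0.04585275]), 'wrist_torque': array([ 0.0232061 ,  0.05950406, -0.06316325]), 'grip_force': 0.0, 'gripper_width': 0.09295730153199121}
```

View pics/top0.png

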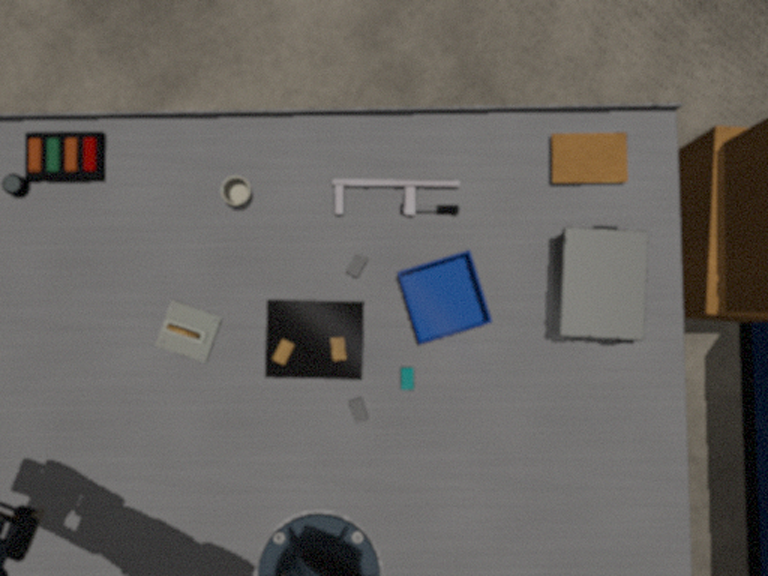

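View pics/side0.png

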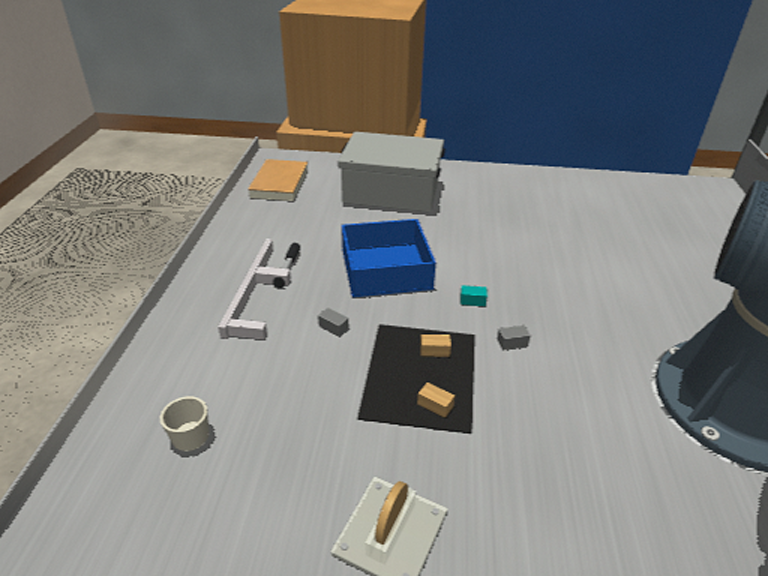

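Top view, 1.5x pixels: the candidates are pale wood at (283,352) and (339,349) on the pad, grey at (356,266) and (358,409), and turquoise at (407,378). I choose the two wooden ones on the black pad. The bin is at (444,297) and the stand with the seal at (187,331).

```bash
python3 - <<'E'
from h import *
s=load('top0');im=s['img']
cv2.imwrite('pics/c1.png',cv2.resize(im[160:260,95:345,::-1],None,fx=3.2,fy=3.2,interpolation=cv2.INTER_CUBIC))
hsv=cv2.cvtColor(im,cv2.COLOR_RGB2HSV)
m=((hsv[...,0]<25)&(hsv[...,1]>90)&(hsv[...,2]>90)).astype(np.uint8)
def rect(mm,z,name):
    n,l,st,c=cv2.connectedComponentsWithStats(mm.astype(np.uint8))
    for i in range(1,n):
        if st[i,4]<30: continue
        v,u=np.where(l==i)
        if not(95<u.mean()<345 and 150<v.mean()<265): continue
        P=np.array([ray(s,a,b,z)[:2] for a,b in zip(u,v)],np.float32)
        r=cv2.minAreaRect(P*1000)
        w,V=np.linalg.eigh(np.cov(P.T));
        print(name,st[i,4],(u.mean().round(1),v.mean().round(1)),'mean',P.mean(0).round(4),'rect',np.round(r[0]+r[1]+(r[2],),1),'long axis deg',np.degrees(np.arctan2(V[1,1],V[0,1])).round(1))
rect(m,.028,'wood')
rect((hsv[...,0]>105)&(hsv[...,0]<125)&(hsv[...,1]>120),.06,'bin')
rect(hsv[...,2]<60,.004,'pad')
E
```

```text
wood 57 (np.float64(120.9), np.float64(220.3)) mean [0.4929 0.2703] rect [492.6 269.8  58.8   9.5  73.6] long axis deg 72.1
wood 141 (np.float64(225.0), np.float64(232.2)) mean [ 0.454  -0.0458] rect [454.  -45.9  45.9  27.7   6. ] long axis deg -170.9
wood 146 (np.float64(188.4), np.float64(234.2)) mean [0.449  0.0651] rect [448.4  65.4  27.1  47.1  63.1] long axis deg 152.9
bin 2473 (np.float64(295.6), np.float64(197.9)) mean [ 0.5539 -0.2572] rect [ 554.2 -257.1  146.7  149.4   16.3] long axis deg 123.1
pad 63 (np.float64(316.9), np.float64(190.5)) mean [ 0.5788 -0.3279] rect [ 577.4 -328.1  136.     5.1   16. ] long axis deg -163.9
pad 2809 (np.float64(209.5), np.float64(225.3)) mean [0.4752 0.0034] rect [473.1   4.6 196.  156.6  88.3] long axis deg 86.4
```

View pics/c1.png

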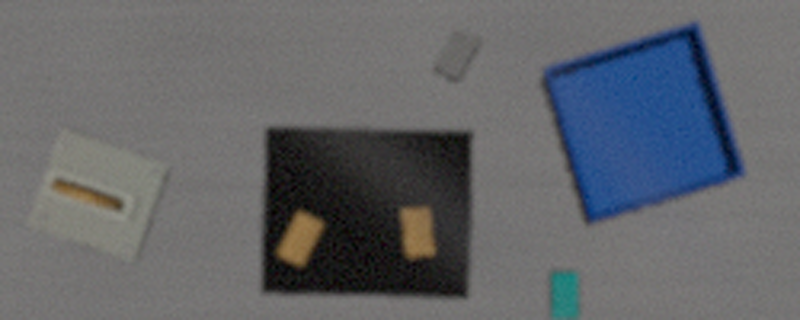

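The crop confirms wooden chock_a at top px (188,234), world (.449,.065), and chock_b at (225,232), world (.454,-.046). The bin centre is about (.554,-.257), and the seal about (.493,.259) with its disc plane at 72°. I'm setting out.

Call:
arm_command --series "0.5 -0.9 0 0 0 -0.05;0.5 -0.9 0 0 0 -0.05;0.5 -0.9 0 0 0 -0.05;0.5 -0.9 0 0 0 -0.05;0.5 -0.9 0 0 0 -0.05;0.5 -0.9 0 0 0 -0.05" --claw 0.2

```text
time_s: 0.85
position: [0.3248, 0.2875, 0.1982]
eef_rot: [-0.736, -3.054, -0.0]
ft_force: [-0.1, -0.6, 0.5]
gripper_width: 0.0557
grip_force: 0.0
```

Call:
arm_command --series "0.5 -0.89 -0.4 0 0 0;0.5 -0.89 -0.4 0 0 0;0.5 -0.89 -0.4 0 0 0;0.5 -0.89 -0.4 0 0 0;0.5 -0.89 -0.4 0 0 0;0.5 -0.89 -0.4 0 0 0;0.5 -0.89 -0.4 0 0 0"

```text
time_s: 1.72
position: [0.4495, 0.0664, 0.0984]
eef_rot: [-0.732, -3.055, -0.0]
ft_force: [-0.6, 0.5, 0.1]
gripper_width: 0.0555
grip_force: 0.0
```

```bash
cat >> h.py <<'E'
from scipy.spatial.transform import Rotation as Ro
def pose():
    s=manip.read_state();R=Ro.from_rotvec(s['eef_rot']).as_matrix()
    print('t',round(s['time_s'],2),'p',s['position'].round(4),'psi',np.degrees(np.arctan2(R[1,1],R[0,1])).round(1),'z',R[:,2].round(3),'w',round(s['gripper_width'],4),'grip',round(float(s['grip_force']),1),'F',s['ft_force'].round(1),'q',s['qpos'].round(2))
    return s
E
python3 - <<'E'
from h import *
pose();s=snap('wrist','w1',None,1.2);print(proj(s,[.449,.065,.028]),proj(s,[.454,-.046,.028]))
E
```

```text
t 1.73 p [0.4495 0.0664 0.0984] psi 63.1 z [-0.  0. -1.] w 0.0555 grip 0.0 F [-0.6  0.5  0.1] q [ 0.04  0.32  1.98  0.    0.83 -1.06]
[252.017461   190.53163389] [149.17695248 246.90137131]
```

View pics/w1.png

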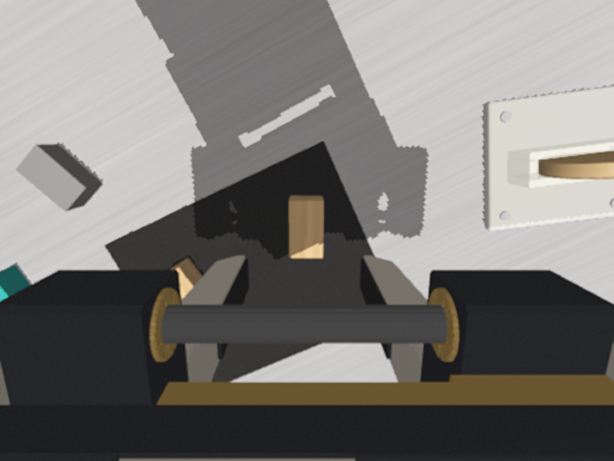

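The wrist view shows chock_a at px (255,188) against a predicted (252,190), aligned with the jaws. I'm descending to grip.

Call:
arm_command --series "0 0 -0.2 0 0 0;0 0 -0.31 0 0 0;0 0 -0.31 0 0 0;0 0 -0.31 0 0 0"

```text
time_s: 2.28
position: [0.4504, 0.0656, 0.0219]
eef_rot: [0.732, 3.054, 0.001]
ft_force: [-0.2, 0.1, -0.4]
gripper_width: 0.0557
grip_force: 0.0
```

Call:
arm_command --series "0 0 0 0 0 0;0 0 0 0 0 0;0 0 0 0 0 0;0 0 0 0 0 0;0 0 0.1 0 0 0;0 0 0.45 0 0 0;0 0 0.45 0 0 0;0 0 0.45 0 0 0" --claw -1

```text
time_s: 3.28
position: [0.4508, 0.0649, 0.1347]
eef_rot: [0.733, 3.051, 0.002]
ft_force: [-0.3, 0.2, -0.6]
gripper_width: 0.0005
grip_force: 0.0
```

```bash
python3 - <<'E'
from h import *
pose();s=snap('wrist','w2',None,1);t=snap('side','s2',(200,180,360,320),2.4)
a=cv2.imread('pics/w2.png');b=cv2.imread('pics/s2.png');b=cv2.resize(b,(288,252))
c=np.zeros((384,800,3),np.uint8);c[:,:512]=a;c[:252,512:]=b;cv2.imwrite('pics/c2.png',c)
E
```

```text
t 3.27 p [0.4508 0.0649 0.1347] psi 63.0 z [ 0.004  0.    -1.   ] w 0.0005 grip 0.0 F [-0.3  0.2 -0.6] q [ 0.04  0.26  1.95 -0.    0.92 -1.06]
```

View pics/c2.png

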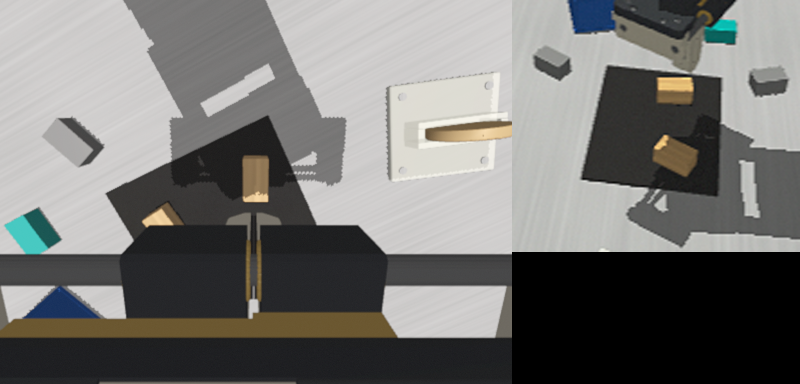

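```bash
python3 - <<'E'
from h import *
s=load('w2');t=load('s2');st=manip.read_state()
R=Ro.from_rotvec(st['eef_rot']).as_matrix();p=st['position']
for d in(.014,0):print('wrist',proj(s,p+R[:,2]*d),'side',proj(t,p+R[:,2]*d))
print('chock',proj(s,[.449,.065,.028]),proj(t,[.449,.065,.028]))
print('cam rel tool',R.T@(s['T'][:3,3]-p), (R.T@s['T'][:3,:3]).round(3))
tt=snap('top','t3'); print('top tip',proj(tt,p+R[:,2]*.014))
cv2.imwrite('pics/c3.png',np.hstack([cv2.resize(tt['img'][170:290,140:260,::-1],(390,390),interpolation=cv2.INTER_CUBIC),cv2.resize(t['img'][160:320,200:360,::-1],(390,390),interpolation=cv2.INTER_CUBIC)]))
E
```

```text
wrist [252.91338109 207.19570393] side [294.12971455 230.22012825]
wrist [252.97439202 213.58904387] side [294.67804132 224.99671161]
chock [252.68165712 179.64116583] [290.95923569 261.37482011]
cam rel tool [ 0.06486254 -0.0006403  -0.18792992] [[ 0.001  0.971  0.241]
 [ 1.    -0.    -0.004]
 [-0.004  0.241 -0.971]]
top tip [184.08888391 234.87134013]
```

View pics/c3.png

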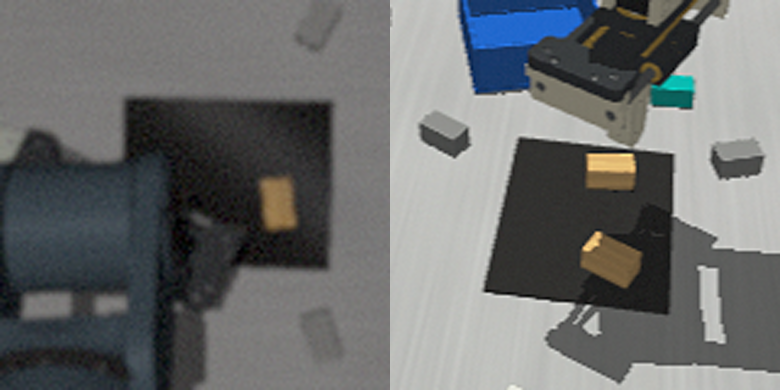

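The chock didn't move, and the tips look offset from the reported TCP. I'll overlay the predicted tool centre line on all three views to quantify it.

```bash
python3 - <<'E'
from h import *
st=manip.read_state();R=Ro.from_rotvec(st['eef_rot']).as_matrix();p=st['position']
out=[]
for f,(u0,v0,w) in(('w2',(190,150,130)),('s2',(225,150,130)),('t3',(140,170,130))):
    s=load(f);k=400/w;im=cv2.resize(s['img'][v0:v0+w,u0:u0+w,::-1],(400,400),interpolation=cv2.INTER_CUBIC)
    for d in np.arange(.014,-.12,-.02):
        q=(proj(s,p+R[:,2]*d)-[u0,v0])*k
        cv2.circle(im,tuple(int(x) for x in q),3 if d<.013 else 5,(0,0,255),1)
    out.append(im)
cv2.imwrite('pics/c4.png',cv2.resize(np.hstack(out),(800,267)) if 0 else np.vstack([np.hstack(out[:2])[:300],np.hstack([out[2],np.zeros_like(out[2])])[:300]]))
E
```

```text
(no output)
```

View pics/c4.png

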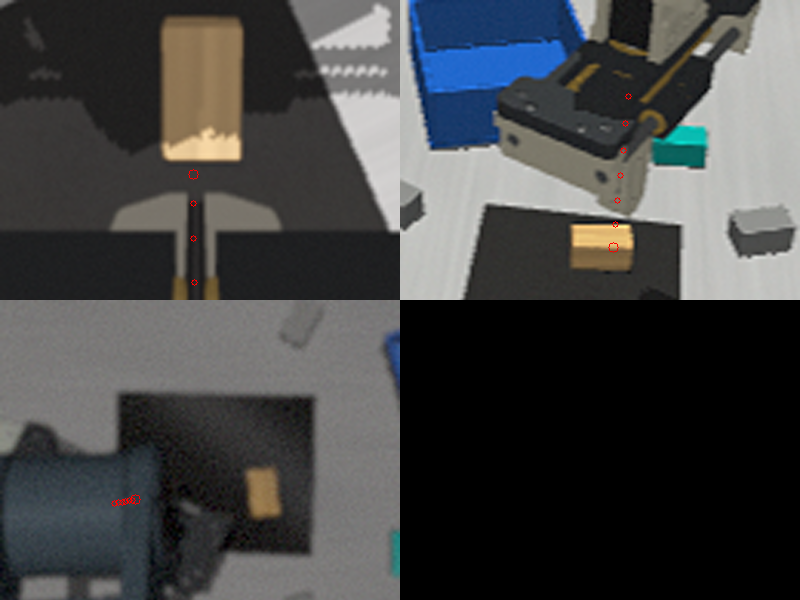

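```bash
python3 - <<'E'
from h import *
st=manip.read_state();R=Ro.from_rotvec(st['eef_rot']).as_matrix();p=st['position']
A=np.zeros((3,3));b=np.zeros(3)
for f,u,v in(('w2',253.3,212.7),('s2',298,219.2)):
    s=load(f);o=s['T'][:3,3];d=ray(s,u,v,0)-o;d/=np.linalg.norm(d);M=np.eye(3)-np.outer(d,d);A+=M;b+=M@o
x=np.linalg.solve(A,b);t=p+R[:,2]*.014
print(x,'pred',t,'diff world',x-t,'tool',R.T@(x-t))
for f in('w2','s2'):print(proj(load(f),x))
E
```

```text
[0.4438237  0.06788975 0.15058604] pred [0.44903223 0.06487975 0.1180733 ] diff world [-0.00520853  0.00301     0.03251274] tool [ 0.00606173  0.00028349 -0.03250296]
[253.39590944 213.57820824]
[298.23877022 219.3497132 ]
```

The two views triangulate consistently: the tips sit about 32 mm further back along the tool axis than reported, with no lateral error. I'm going down 32 mm deeper, slowly and watching the force.

Call:
arm_command --series "0 0 -0.2 0 0 0;0 0 -0.4 0 0 0;0 0 -0.4 0 0 0;0 0 -0.47 0 0 0;0 0 -0.52 0 0 0;0 0 -0.55 0 0 0;0 0 -0.57 0 0 0;0 0 -0.57 0 0 0" --claw 0.2

```text
time_s: 4.42
position: [0.4498, 0.0649, -0.0092]
eef_rot: [-0.734, -3.054, 0.0]
ft_force: [0.3, -0.4, -0.5]
gripper_width: 0.0559
grip_force: 0.0
```

Call:
arm_command --series "0 0 0 0 0 0;0 0 0 0 0 0;0 0 0 0 0 0;0 0 0 0 0 0;0 0 0 0 0 0;0 0 0 0 0 0" --claw -1

```text
time_s: 5.18
position: [0.4499, 0.0649, -0.0091]
eef_rot: [0.734, 3.054, 0.0]
ft_force: [-0.8, 0.0, 3.0]
gripper_width: 0.0256
grip_force: 30.0
```

Gripped at 25.6 mm. I'm lifting and carrying it to the bin.

Call:
arm_command --series "0 0 0.2 0 0 0;0 0 0.44 0 0 0;0.05 -0.15 0.44 0 0 0.08;0.2 -0.4 0.44 0 0 0.17;0.35 -0.65 0.44 0 0 0.26;0.4 -0.8 0.44 0 0 0.35;0.4 -0.8 0.44 0 0 0.375;0.4 -0.8 0.44 0 0 0.375"

```text
time_s: 6.18
position: [0.5494, -0.1354, 0.1002]
eef_rot: [0.433, -3.111, -0.001]
ft_force: [-0.3, -0.5, 0.1]
gripper_width: 0.0257
grip_force: 30.0
```

Call:
arm_command --series "0.13 -0.2 0 0 0 0;0.13 -0.456 0 0 0 0;0.13 -0.456 0 0 0 0;0.13 -0.456 -0.2 0 0 0;0.13 -0.456 -0.38 0 0 0;0.13 -0.456 -0.4 0 0 0;0.13 -0.456 -0.4 0 0 0"

```text
time_s: 7.05
position: [0.5829, -0.2485, 0.002]
eef_rot: [-0.436, 3.11, -0.001]
ft_force: [0.1, 0.5, 0.6]
gripper_width: 0.0256
grip_force: 30.0
```

Call:
arm_command --series "0 0 -0.024 0 0 0;0 0 -0.024 0 0 0;0 0 -0.024 0 0 0;0 0 -0.024 0 0 0;0 0 0.1 0 0 0;0 0 0.3 0 0 0;0 0 0.4 0 0 0;0 0 0.4 0 0 0" --claw 0.07

```text
time_s: 8.05
position: [0.5832, -0.2496, 0.1027]
eef_rot: [-0.435, 3.108, -0.003]
ft_force: [-0.1, -0.4, 0.3]
gripper_width: 0.0496
grip_force: 0.0
```

Call:
arm_command --series "-0.13 0.2 0 0 0 -0.07;-0.26 0.4 0 0 0 -0.07;-0.39 0.6 0 0 0 -0.07;-0.516 0.81 0 0 0 -0.07;-0.516 0.81 0 0 0 -0.07;-0.516 0.81 0 0 0 -0.07;-0.516 0.81 -0.2 0 0 -0.07;-0.516 0.81 -0.3 0 0 -0.07;-0.516 0.81 -0.38 0 0 -0.07;-0.516 0.81 -0.42 0 0 -0.07;-0.516 0.81 -0.44 0 0 -0.07;-0.516 0.81 -0.44 0 0 -0.07" --claw 0.2

```text
time_s: 9.55
position: [0.4535, -0.0468, -0.0092]
eef_rot: [-0.216, 3.134, -0.0]
ft_force: [0.1, 1.3, 0.8]
gripper_width: 0.0556
grip_force: 0.0
```

Call:
arm_command --series "0 0 0 0 0 0;0 0 0 0 0 0;0 0 0 0 0 0;0 0 0 0 0 0;0 0 0 0 0 0;0 0 0 0 0 0" --claw -1

```text
time_s: 10.3
position: [0.4534, -0.0466, -0.0091]
eef_rot: [-0.217, 3.134, -0.0]
ft_force: [-1.1, 1.2, 5.9]
gripper_width: 0.0256
grip_force: 30.0
```

Call:
arm_command --series "0 0 0.2 0 0 0;0 0 0.44 0 0 0;0 -0.05 0.44 0 0 0.07;0.07 -0.22 0.44 0 0 0.07;0.14 -0.44 0.44 0 0 0.07;0.21 -0.66 0.44 0 0 0.07;0.286 -0.874 0.44 0 0 0.07;0.286 -0.874 0.44 0 0 0.07;0.286 -0.874 0.2 0 0 0.07;0.286 -0.874 0.06 0 0 0.07;0.286 -0.874 0.02 0 0 0.07;0.286 -0.874 0.02 0 0 0.07"

```text
time_s: 11.8
position: [0.5249, -0.2647, -0.0039]
eef_rot: [0.436, -3.111, -0.0]
ft_force: [-0.5, -0.6, 0.3]
gripper_width: 0.0259
grip_force: 30.0
```

Call:
arm_command --series "0 0 0 0 0 0;0 0 0 0 0 0;0 0 0 0 0 0;0 0 0 0 0 0;0 0 0.1 0 0 0;0 0 0.3 0 0 0;0 0 0.6 0 0 0;0 0.1 0.6 0 0 0;0 0.3 0.6 0 0 0;0 0.5 0.6 0 0 0;0 0.6 0.6 0 0 0;0 0.6 0.6 0 0 0" --claw 0.07

```text
time_s: 13.3
position: [0.5242, -0.1132, 0.145]
eef_rot: [0.439, -3.109, -0.001]
ft_force: [-0.4, -0.3, -0.2]
gripper_width: 0.0496
grip_force: 0.0
```

```bash
python3 - <<'E'
from h import *
pose();s=snap('top','t5')
s2=snap('side','s5')
cv2.imwrite('pics/c5.png',np.hstack([cv2.resize(s['img'][155:265,95:345,::-1],(500,220)),cv2.resize(s2['img'][130:240,200:320,::-1],(240,220))]))
E
```

```text
t 13.3 p [ 0.5242 -0.1132  0.145 ] psi 106.1 z [-0.001  0.001 -1.   ] w 0.0496 grip 0.0 F [-0.4 -0.3 -0.2] q [-0.3   0.39  1.74  0.    1.01 -2.15]
```

View pics/c5.png

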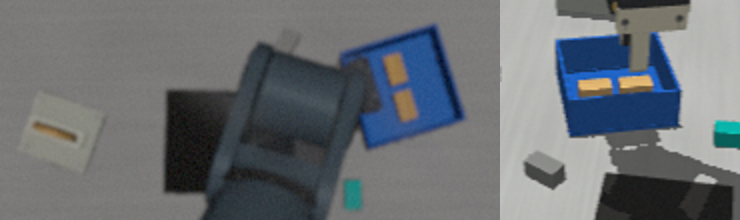

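Both chocks lie in the bin, at composite px (396,69) and (404,105). Next is the seal.

Call:
arm_command --series "0 0.15 0.06 0 0 -0.09;0 0.3 0.06 0 0 -0.18;0 0.45 0.06 0 0 -0.27;0 0.6 0.06 0 0 -0.36;0 0.75 0.06 0 0 -0.45;0 0.85 0.06 0 0 -0.54;0 0.85 0.06 0 0 -0.54;0 0.85 0.06 0 0 -0.54"

```text
time_s: 14.4
position: [0.5249, 0.0963, 0.1605]
eef_rot: [-1.222, -2.894, 0.001]
ft_force: [-0.7, 0.6, -0.1]
gripper_width: 0.0497
grip_force: 0.0
```

Call:
arm_command --series "-0.02 0.15 0 0 0 -0.09;-0.04 0.3 0 0 0 -0.18;-0.08 0.45 0 0 0 -0.27;-0.12 0.6 0 0 0 -0.36;-0.124 0.64 0 0 0 -0.45;-0.124 0.64 0 0 0 -0.54;-0.124 0.64 0 0 0 -0.54;-0.124 0.64 0 0 0 -0.54"

```text
time_s: 15.4
position: [0.4941, 0.2566, 0.1607]
eef_rot: [2.535, 1.856, -0.0]
ft_force: [-0.6, -0.0, 0.9]
gripper_width: 0.0497
grip_force: 0.0
```

```bash
python3 - <<'E'
from h import *
st=pose();s=snap('wrist','w6',None,1.5)
print([(proj(s,[.493,.259,z])*1.5).round(0) for z in(.08,.038)])
E
```

```text
t 15.4 p [0.4941 0.2566 0.1607] psi -17.6 z [-0. -0. -1.] w 0.0497 grip 0.0 F [-0.6 -0.   0.9] q [ 0.4   0.4   1.67 -0.    1.06  0.7 ]
[array([377., 277.]), array([378., 264.])]
```

View pics/w6.png

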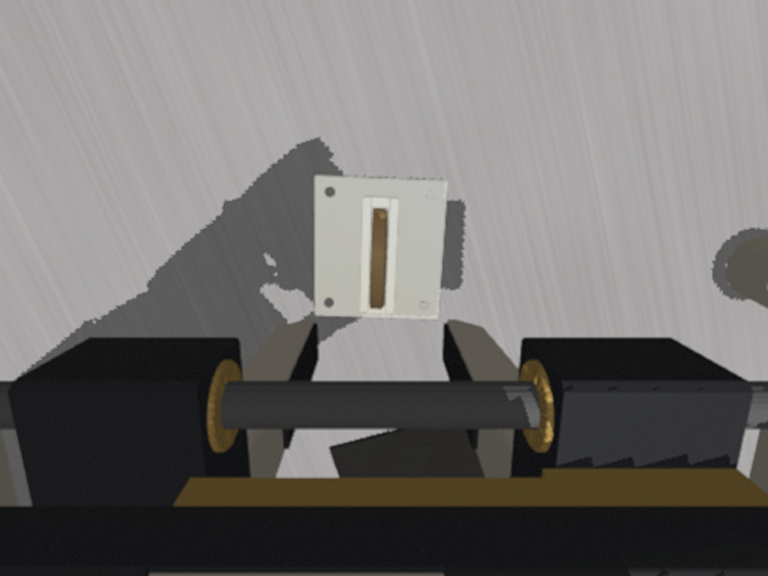

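The wrist view shows the stand foot with corners at (315,176), (447,181), (438,318), (315,314), and the pocket running from (380,197) to (378,313) at 1.5x. It is nearly aligned with the jaws.

```bash
python3 - <<'E'
from h import *
s=load('w6')
c=[ray(s,u/1.5,v/1.5,.01)[:2] for u,v in((315,176),(447,181),(438,318),(315,314))]
print('foot',np.mean(c,0).round(4),[np.degrees(np.arctan2(*(c[j]-c[i])[::-1])).round(1) for i,j in((0,1),(3,2),(3,0),(2,1))])
a,b=[ray(s,u/1.5,v/1.5,.038)[:2] for u,v in((380,197),(378.5,313))]
print('pocket',((a+b)/2).round(4),np.linalg.norm(a-b).round(4),np.degrees(np.arctan2(*(a-b)[::-1])).round(1))
a,b=[ray(s,u/1.5,v/1.5,.05)[:2] for u,v in((380,208),(377,307))]
print('disc',((a+b)/2).round(4),np.linalg.norm(a-b).round(4),np.degrees(np.arctan2(*(a-b)[::-1])).round(1))
E
```

```text
foot [0.4953 0.2638] [np.float64(-19.6), np.float64(-19.5), np.float64(70.5), np.float64(70.7)]
pocket [0.4956 0.2634] 0.0834 71.7
disc [0.4954 0.2644] 0.0686 70.7
```

Call:
arm_command --series "0.0055 0.028 0 0 0 -0.012;0.0055 0.028 -0.15 0 0 -0.012;0.0055 0.028 -0.3 0 0 -0.012;0.0055 0.028 -0.42 0 0 -0.012;0.0055 0.028 -0.49 0 0 -0.012;0.0055 0.028 -0.52 0 0 -0.012;0.0055 0.028 -0.535 0 0 -0.012;0.0055 0.028 -0.535 0 0 -0.012"

```text
time_s: 16.45
position: [0.4955, 0.2646, 0.0275]
eef_rot: [2.56, 1.82, 0.001]
ft_force: [-1.0, -0.3, -0.0]
gripper_width: 0.0498
grip_force: 0.0
```

Call:
arm_command --series "0 0 0 0 0 0;0 0 0 0 0 0;0 0 0 0 0 0;0 0 0 0 0 0;0 0 0 0 0 0;0 0 0 0 0 0;0 0 0 0 0 0" --claw -1

```text
time_s: 17.32
position: [0.4952, 0.2644, 0.027]
eef_rot: [2.561, 1.82, 0.0]
ft_force: [-0.1, 0.0, 1.4]
gripper_width: 0.0098
grip_force: 30.0
```

Gripped at 9.8 mm. I'm drawing it straight up.

Call:
arm_command --series "0 0 0.03 0 0 0;0 0 0.08 0 0 0;0 0 0.15 0 0 0;0 0 0.25 0 0 0;0 0 0.35 0 0 0;0 0 0.45 0 0 0;0 0 0.55 0 0 0;0 0 0.65 0 0 0;0 0 0.7 0 0 0;0 0 0.7 0 0 0"

```text
time_s: 18.58
position: [0.4954, 0.2645, 0.2029]
eef_rot: [2.56, 1.82, 0.002]
ft_force: [0.1, -0.1, -2.6]
gripper_width: 0.0101
grip_force: 30.0
```

About 0.27 kg is held. I'm moving over the pad, turning the yaw to 0, then tilting.

Call:
arm_command --series "0 -0.08 0 0 0 0.02;0 -0.2 0 0 0 0.05;0 -0.36 0 0 0 0.08;0 -0.52 0 0 0 0.11;0 -0.68 0 0 0 0.14;0 -0.82 0 0 0 0.166;0 -0.93 0 0 0 0.166;0 -1 0 0 0 0.166;0 -1 0 0 0 0.166;0 -1 0 0 0 0.166"

```text
time_s: 19.82
position: [0.4951, 0.0151, 0.2017]
eef_rot: [-2.224, -2.218, 0.0]
ft_force: [0.2, 0.3, -2.9]
gripper_width: 0.0097
grip_force: 30.0
```

Call:
arm_command --series "0 -0.04 0 0 -0.02 0;0 -0.04 0 0 -0.06 0;0 -0.04 0 0 -0.11 0;0 -0.04 0 0 -0.16 0;0 -0.04 0 0 -0.21 0;0 -0.04 0 0 -0.26 0;0 -0.04 0 0 -0.31 0;0 -0.04 0 0 -0.35 0;0 -0.04 0 0 -0.38 0;0 -0.04 0 0 -0.393 0;0 -0.04 0 0 -0.393 0;0 -0.04 0 0 -0.393 0"

```text
time_s: 21.32
position: [0.4948, 0.0053, 0.2017]
eef_rot: [1.763, 1.758, 0.732]
ft_force: [-0.1, -0.6, -2.3]
gripper_width: 0.0098
grip_force: 30.0
```

```bash
python3 - <<'E'
from h import *
pose();s=snap('side','s7',(150,60,450,320),2)
print([((proj(s,p)-[150,60])*2).round(0) for p in([.473,.0045,.2],[.473,.0045,.004],[.485,.004,.21])])
t=snap('top','t7');a=cv2.resize(t['img'][160:260,140:240,::-1],(200,200))
im=cv2.imread('pics/s7.png');cv2.imwrite('pics/c7.png',np.hstack([im,np.vstack([a,np.zeros((320,200,3),np.uint8)])]))
E
```

```text
t 21.32 p [0.4948 0.0053 0.2017] psi -0.2 z [ 0.707  0.001 -0.707] w 0.0098 grip 30.0 F [-0.1 -0.6 -2.3] q [-0.15 -0.01  2.35  1.37  0.11 -1.47]
[array([272., 236.]), array([261., 375.]), array([261., 226.])]
```

View pics/c7.png

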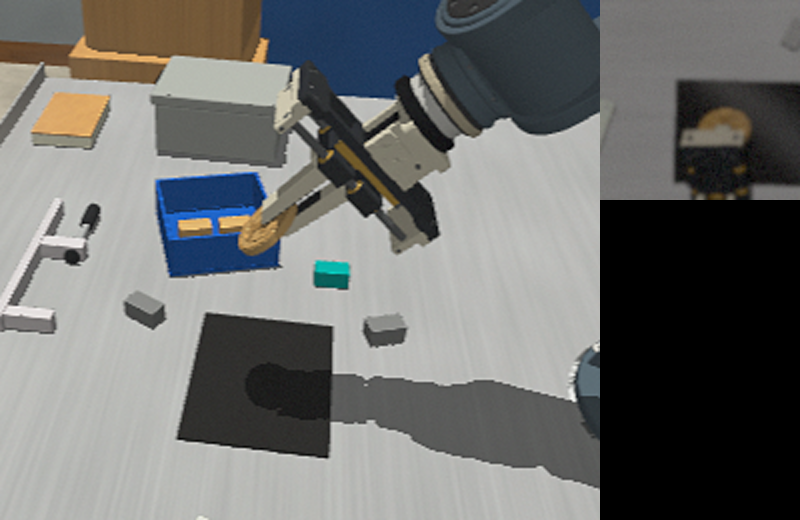

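The seal is at about crop px (265,228), against (261,226) predicted for (.485,.004,.21). It is tilted about 45° with the rings facing up, and both chocks are in the bin. I'll let it settle, then hand in.

Call:
arm_command --series "0 0 0 0 0 0;0 0 0 0 0 0;0 0 0 0 0 0;0 0 0 0 0 0;0 0 0 0 0 0;0 0 0 0 0 0"

```text
time_s: 22.18
position: [0.4952, 0.0044, 0.202]
eef_rot: [1.763, 1.757, 0.731]
ft_force: [-0.8, 0.0, -2.0]
gripper_width: 0.0097
grip_force: 30.0
```

```bash
python3 - <<'E'
from h import *
s=pose();print(s['joint_vel'].round(3));print(manip.job_done())
E
```

```text
t 22.18 p [0.4952 0.0044 0.202 ] psi -0.2 z [ 0.707 -0.    -0.707] w 0.0097 grip 30.0 F [-0.8  0.  -2. ] q [-0.15 -0.01  2.35  1.36  0.11 -1.46]
[ 0.003 -0.001 -0.     0.002 -0.     0.001]
the job is handed in; nothing more can be done
None
```

Job handed in at about 22 s, with no verdict returned: both chocks are in the bin and the seal is held about 21 cm above the middle of the pad at roughly 45° with its relief face up; crate, clamp and crucible were never approached.

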